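# Crack open the stuck glue box

### The job

The scraper was left lying on the glue box: first slide it blade first into the slot of the wooden holder, all the way until its handle meets the block, and let go of it. Then take the lid by its bar handle, break it free from its sticky seal without letting it fly open, and hold it ajar to air, its front edge about 30 mm up; the program finishes while still holding the lid there. Leave the other things on the bench where they are.

Things in the scene. Friction and masses are not known exactly. Their poses are not given: they have to be found in the camera images.
- box: Grey sheet-metal glue box bolted to the bench, 180 (x) x 200 (y) x 80 mm high, with a shut lid whose flat top is 90 mm above the bench. Two 30 mm bolt lugs, 9 mm high, at the foot on its y sides. Origin: centre of the underside; x points to the hinge side, away from the robot, z up. Left or right of the centre line, turned up to 0.25 rad.
- lid: The box's lid, a white-enamelled metal plate 185 (x) x 206 (y) x 8 mm with a bar handle, about 0.45 kg together. Origin: middle of the hinge line, at the lid's underside; axes as the box when shut. It turns about its y axis, the front edge (x = -185 mm, towards the robot) rising. Let go, it falls back almost shut.
- lid_hinge (a point): Middle of the lid's hinge line, on the box 90 mm behind its centre, 82 mm above its underside; the line runs along the box's y; axes as the box. Seal: a gripping rubber seal inside the front wall holds the lid shut. Lifting at the bar takes a peak of some 10 to 20 N in the first few mm; by about 0.05 rad (8 mm at the bar) that hold is gone and only the weight, 2 to 4 N at the bar, is left.
- lid_bar (a point): Middle of the lid's handle: a dark round steel bar, 12 mm diameter, 90 mm long along y, its axis 30 mm above the lid's top, on a 10 mm post at each end, near the lid's front edge. Shut, it lies 155 mm in front of the hinge line and 38 mm above it. It moves with the lid; axes as the lid.
- scraper: Flat glue scraper, 190 mm long, 0.15 kg, lying flat on the lid behind the bar, roughly along the box's y. Steel blade 85 x 70 x 3 mm, flush with the underside; wooden handle 105 x 22 mm, 20 mm high. Origin: on the underside at the handle's front end where the blade begins, close to the centre of mass; x points to the blade's edge (blade x 0 to 85 mm, handle 0 to -105 mm), z up.
- holder: Light wooden block fixed to the bench, 90 (x) x 110 (y) x 91 mm high, on a dark foot (x -55 to 75 mm, 150 mm wide, 10 mm high). A flat level slot with dark steel lips runs right through it along x. Origin: centre of the underside; x points into the slot, away from the robot. On the other side of the centre line from the box, turned up to 0.25 rad.
- slot_mouth (a point): Middle of the slot's floor at the mouth, on the face towards the robot, 60 mm above the bench. The slot is 84 mm wide (y), 9 mm high (z 0 to 9 mm) and 90 mm deep along +x; axes as the holder. With the scraper home its handle's front end meets this face and its origin lies at this point.
- glue_bottle: White glue bottle, 56 mm diameter, 150 mm tall, standing on the bench; leave alone. Origin: centre of the underside.
- wheel: Flat wooden toy wheel, 76 mm diameter, 8 mm thick, lying on the bench; leave alone. Origin: centre of the underside.
- drill: Cordless drill lying on its side, about 240 x 200 x 60 mm; leave alone. Origin: on the bench under its motor housing.
- offcut: Wood offcut 140 x 70 x 25 mm lying on the bench; leave alone. Origin: centre of the underside.
Not all that is in view belongs to the job. Leave any blue look-alike of the scraper alone.

How it is judged:
On the way, in this order (a step that is already met when the one before it is completed fails the run):
1. scraper fully home in the holder's slot and let go, lid still shut (x of scraper in the frame of slot_mouth between -0.015 and 0.006 m and y of scraper in the frame of slot_mouth between -0.012 and 0.012 m and z of scraper in the frame of slot_mouth between -0.006 and 0.009 m and angle between the x axis of scraper and the x axis of holder, either way round below 0.2 rad and contact force between the fingers and scraper below 0.2 N and angle between lid's own z axis and vertical below 0.03 rad), for 0.3 s.
2. lid broken free and held ajar by its bar (angle between lid's own z axis and vertical between 0.09 and 0.28 rad and contact force between the fingers and lid above 0.5 N), for 0.3 s.
At the end, for the whole second after the job is handed in: Scraper still home in the slot (handle front within 15 mm of the mouth, blade along the slot) and not touched; lid held still by its bar in the fingers, open 0.09 to 0.28 rad (front edge about 17 to 51 mm up) (all of step 2 and x of scraper in the frame of slot_mouth between -0.015 and 0.006 m and y of scraper in the frame of slot_mouth between -0.012 and 0.012 m and z of scraper in the frame of slot_mouth between -0.006 and 0.009 m and angle between the x axis of scraper and the x axis of holder, either way round below 0.2 rad and contact force between the fingers and scraper below 0.2 N and angular speed of lid below 0.06 rad/s); the arm keeps its last pose, push and grip.
It fails at once if lid flew open past 0.5 rad (front edge some 90 mm up) (angle between lid's own z axis and vertical above 0.5 rad).
It fails at once if lid raised before the scraper was in the slot (angle between lid's own z axis and vertical above 0.06 rad and not (x of scraper in the frame of slot_mouth between -0.015 and 0.006 m and y of scraper in the frame of slot_mouth between -0.012 and 0.012 m and z of scraper in the frame of slot_mouth between -0.006 and 0.009 m and angle between the x axis of scraper and the x axis of holder, either way round below 0.2 rad)).
It fails at once if glue bottle, wheel, drill or offcut moved more than 30 mm (distance of any of glue_bottle, wheel, drill, offcut from where it was at the start of the episode above 0.03 m).
It also fails if it takes over 61 s, if anything falls off the work surface, if the arm or the gripper's body presses on something with over 40 N, if the wrist force passes 120 N, or if a joint passes its speed limit or range.

### The arm

A 7-joint arm with a two-finger parallel gripper is mounted at the origin on the work surface. World frame = base frame: x ahead of the robot, y to its left, z up, the work surface at z = 0. Lengths are in m, angles in rad, forces in N, time in s.
With the tool pointing down it reaches from about 0.425 to 0.925 m from the base axis. Payload 6.8 kg.
Tool frame: the origin (TCP) lies between the finger pads; the fingertips stand 14 mm ahead of it and the grasp point (between the pads) lies 5 mm behind it; z points along the fingers, y is the line along which they close (so a half turn about z gives the same grasp; the last joint's range is limited). The gripper opens to 85 mm and grips with 20 to 120 N. Pads are 22 mm wide; open, the fingers measure 114 mm over their backs; the gripper's body (76 mm by 85 mm) begins 54 mm behind the grasp point. The pads swing forward as they close: fully open they stand 13 mm farther back than shut.
Start: joints at [-1.409, 0.477, 0.022, 1.555, -0.011, 1.109, -0.083], TCP at [0.18, 0.651, 0.245] pointing down, gripper open.
Joint ranges: [-2.96, 2.96], [-0.34, 2.1], [-1.41, 1.46], [0.24, 2.44], [-1.37, 4.51], [0.17, 1.92], [-2.96, 2.96]. Speed limits (rad/s): [2.39, 2.39, 3.14, 3.14, 3.14, 3.14, 3.14].

### API

Orientations are given as a unit quaternion [x, y, z, w].
In Python, from rig import manip gives the robot as it stands.
- The arm moves only by the tool servo_tool, never from a script. Its arguments are lists of equal length, an entry for each row: "claw": the opening, from 0 (shut) to 1 (fully open); "linear": the shift along the tool's x, y, z in cm, a list of three; "rot": the turn, a rotation vector about the tool's x, y, z in degrees, a list of three. In form: {"claw": [claw, ...], "linear": [[x, y, z], ...], "rot": [[rx, ry, rz], ...]}. A call has 1 to 20 rows; each row is the pose to reach, as a shift and turn from the pose commanded when the call began, along the tool's axes at that moment; what a row does not reach only later rows make up. A row lasts 1/12 s, in which the tool goes at most 41.7 mm and 7.16 degrees, less where a joint would pass 70% of its speed; a pose out of reach is approached as far as the arm can. A call with a gripper value outside its range is refused whole. The fingers move at their own pace and stop on an object; "grip_force" is the grip in N (left out, the last holds). Time passes only in rows, so rows that repeat a pose let the fingers close. It gives the time, the measured TCP pose, the force, the opening and the grip force at its end, in the units of the state.
- manip.get_state(): the state, without advancing time (a new reading comes with each control period).
- manip.read_camera(name): name is "scene" or "side" or "wrist"; returns a dict with "color" (480x640x3 uint8, blue, green, red), "camera_matrix" (3x3 intrinsics, pixels), "dist_coeffs" ([k1, k2, p1, p2, k3] as OpenCV has them; the pictures are not rectified), "world_to_cam" (4x4, takes a point from world to camera coordinates). Camera axes: x right, y down, z forward; pixel columns grow to the right and rows downward; lengths in m; the calibration is good to about 2 mm. A picture is of the moment at which its call begins. There is no depth.
- manip.job_done(): hands the job in; it is judged then, once.
The state is a dict: "t": time; "joint_positions": joint angles; "joint_vel": joint speeds; "joint_efforts": joint torques, N m; "tcp_pos": TCP position; "tool_rot": TCP orientation; "force": force on the tool from outside, world axes, zero at the start; "wrist_torque": the same for the moment, N m; "width": finger opening in m; "gripper_force": force on a finger pad.
Only numpy, scipy, OpenCV 4.12 (cv2) and the standard library are available. Lean on these libraries where they do the work, as an engineer would, in place of code of your own. Each camera call takes 0.05 s, during which the arm holds its last target. There are 200 camera calls.

## Working session

There is one attempt and no reset: what is moved stays moved. The work goes in short steps, Python scripts to look and compute and a tool call to move; the robot and the scene stay as the last step left them, time stands still between calls to the robot, and variables do not carry over. Pictures are saved under pics/ and viewed, at most 10 in all, crops included, and the job is handed in when it is done.

Besides the shell and the picture viewer there is one more tool, called after "Call:" in YAML: its name, and indented under it one key for each argument. servo_tool: Moves the arm, as the interface text tells. Its arguments: {"type":"object","properties":{"claw":{"type":"array"},"linear":{"type":"array"},"rot":{"type":"array"},"grip_force":{"type":"number"}},"required":["claw","linear","rot"]}

```bash
ls; mkdir -p pics; python3 - <<'E'
from rig import manip
import cv2,pickle
d={}
for n in("scene","side","wrist"):
    d[n]=manip.read_camera(n); cv2.imwrite(f"pics/{n}0.png",d[n]["color"])
pickle.dump(d,open("cams.pkl","wb"))
s=manip.get_state();print(s)
for n in d: print(n,d[n]["camera_matrix"].tolist(),d[n]["dist_coeffs"],d[n]["world_to_cam"].round(3).tolist())
E
```

```text
pics
{'t': 0.15, 'joint_positions': array([-1.40911074,  0.47759853,  0.02237011,  1.55619308, -0.01149396,
        1.1093188 , -0.08306099]), 'joint_vel': array([ 0.00199815, -0.00393414,  0.00030041, -0.00409935, -0.00107372,
       -0.00107377, -0.00128305]), 'joint_efforts': array([ 2.07451143e-03, -5.96925437e+01,  1.60982229e+00, -2.81491381e+01,
        1.26296858e-02,  6.52935894e-03, -1.12498661e-06]), 'tcp_pos': array([0.1798092 , 0.65016523, 0.24457056]), 'tool_rot': array([ 1.34464736e-01,  9.90918136e-01, -6.93609923e-04, -3.73634393e-05]), 'force': array([ 0.80802836, -0.32953334, -0.13067939]), 'wrist_torque': array([ 0.05054452, -0.02868824, -0.03513862]), 'gripper_force': 0.0, 'width': 0.08534871984742876}
scene [[573.4736777303201, 0.0, 319.8693954339648], [0.0, 573.4736777303201, 238.10153853129168], [0.0, 0.0, 1.0]] [-0.13006903  0.          0.          0.          0.        ] [[-0.44, 0.898, -0.008, 0.269], [0.63, 0.302, -0.716, -0.315], [-0.64, -0.32, -0.698, 1.911], [0.0, 0.0, 0.0, 1.0]]
side [[457.71324249123836, 0.0, 311.35654390225915], [0.0, 457.71324249123836, 236.5604065354673], [0.0, 0.0, 1.0]] [-0.03627229  0.          0.          0.          0.        ] [[0.98, -0.2, 0.015, -0.59], [-0.106, -0.579, -0.808, 0.134], [0.17, 0.79, -0.589, 1.218], [0.0, 0.0, 0.0, 1.0]]
wrist [[338.5701939348888, 0.0, 314.56500172030735], [0.0, 338.5701939348888, 239.77507330562017], [0.0, 0.0, 1.0]] [-0.01104936  0.          0.          0.          0.        ] [[0.266, 0.964, -0.003, -0.673], [0.931, -0.256, 0.262, -0.035], [0.251, -0.073, -0.965, 0.379], [0.0, 0.0, 0.0, 1.0]]
```

View pics/scene0.png

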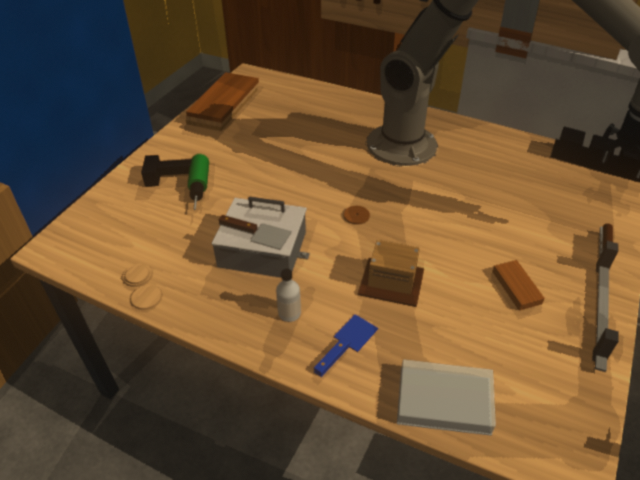

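View pics/side0.png

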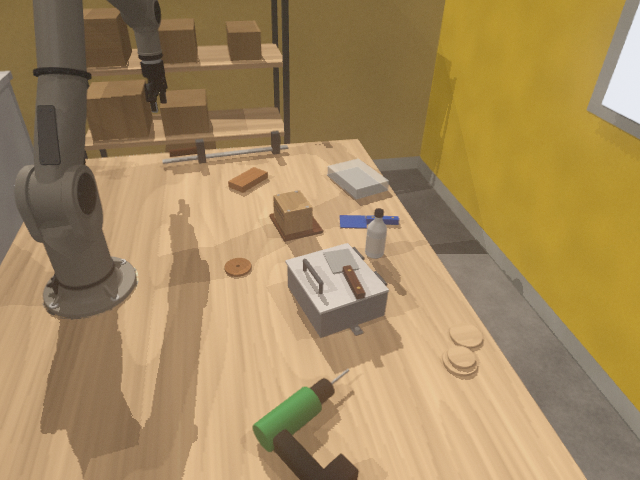

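The scene picture shows the scraper (brown handle at 238,224, grey blade at 270,236) on the box. The blue one at (347,345) is the decoy, lying on the bench behind the bottle. The holder is at (392,275), the bar at (266,203). The side picture agrees: bar (312,276), scraper (348,270), holder (294,214). I'll enlarge to confirm and measure.

```bash
cat > h.py <<'E'
import numpy as np,cv2,pickle
def ray(c,uv):
    p=cv2.undistortPoints(np.array([[uv]],float),c["camera_matrix"],c["dist_coeffs"])[0,0]
    T=c["world_to_cam"];R=T[:3,:3];o=-R.T@T[:3,3];return o,R.T@np.array([p[0],p[1],1])
def onz(c,uv,z):
    o,d=ray(c,uv);return o+d*(z-o[2])/d[2]
def proj(c,P):
    T=c["world_to_cam"];return cv2.projectPoints(np.array(P,float).reshape(-1,3),cv2.Rodrigues(T[:3,:3])[0],T[:3,3],c["camera_matrix"],c["dist_coeffs"])[0][:,0]
def crop(img,x0,y0,w,h,s,fn):
    cv2.imwrite(fn,cv2.resize(img[y0:y0+h,x0:x0+w],None,fx=s,fy=s,interpolation=cv2.INTER_CUBIC))
E
python3 - <<'E'
from h import *
d=pickle.load(open("cams.pkl","rb"))
crop(d["scene"]["color"],205,185,228,125,3.5,"pics/sc1.png")
crop(d["side"]["color"],260,180,150,150,4,"pics/si1.png")
E
```

```text
(no output)
```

View pics/sc1.png

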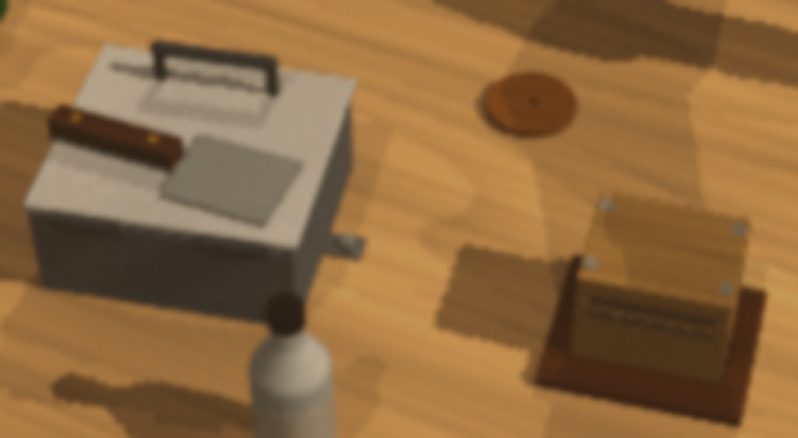

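View pics/si1.png

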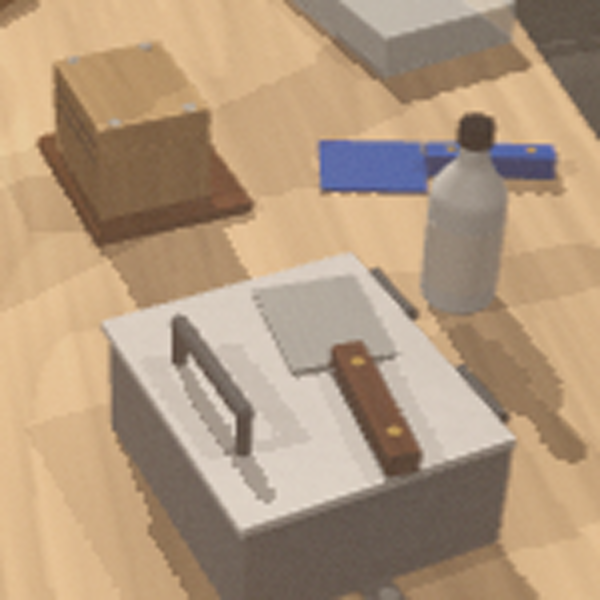

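The crops confirm the target: the brown-handled scraper with its blade towards +y lies on the lid behind the bar. The blue one lies on the bench, so it's the decoy. Next I'll fit the poses from the corners in both views.

```bash
cat > fit.py <<'E'
from h import *
from scipy.optimize import least_squares
d=pickle.load(open("cams.pkl","rb"))
S=lambda p:(205+(p[0]+.5)/3.5-.5,185+(p[1]+.5)/3.5-.5)
D=lambda p:(260+(p[0]+.5)/4-.5,180+(p[1]+.5)/4-.5)
obs={"box":([(-.095,-.103,.09),(-.095,.103,.09),(.09,.103,.09),(.09,-.103,.09)],
 [(105,45),(355,80),(298,247),(27,207)],[(245,530),(103,325),(350,253),(515,440)],(.6,-.2,0)),
"holder":([(-.045,-.055,.091),(-.045,.055,.091),(.045,.055,.091),(.045,-.055,.091)],
 [(600,193),(748,217),(733,302),(572,270)],[(100,130),(55,68),(150,42),(210,110)],(.6,.2,0)),
"scraper":([(0,.035,.093),(.085,.035,.093),(.085,-.035,.093),(0,-.035,.093)],
 [(203,135),(302,162),(262,223),(162,195)],[(297,374),(253,292),(357,274),(397,352)],(.6,-.2,1.5))}
for n,(P,a,b,x0) in obs.items():
    P=np.array(P);A=np.array([S(p) for p in a]);B=np.array([D(p) for p in b])
    def f(x,w=(1,1)):
        c,s=np.cos(x[2]),np.sin(x[2]);Q=P.copy();Q[:,0]=x[0]+c*P[:,0]-s*P[:,1];Q[:,1]=x[1]+s*P[:,0]+c*P[:,1]
        return np.r_[w[0]*(proj(d["scene"],Q)-A).ravel(),w[1]*(proj(d["side"],Q)-B).ravel()]
    for w in((1,1),(1,0),(0,1)):
        r=least_squares(f,x0,args=(w,));print(n,w,r.x.round(4),"rms",np.sqrt((r.fun**2).mean()).round(2))
E
python3 fit.py
```

```text
box (1, 1) [ 0.6286 -0.1669  0.2467] rms 0.85
box (1, 0) [ 0.6291 -0.1644  0.2463] rms 0.31
box (0, 1) [ 0.6283 -0.1705  0.2463] rms 0.44
holder (1, 1) [0.5774 0.1883 0.2022] rms 0.94
holder (1, 0) [0.5777 0.1887 0.1883] rms 0.62
holder (0, 1) [0.577  0.1867 0.225 ] rms 0.62
scraper (1, 1) [ 0.6563 -0.1626  1.6454] rms 0.72
scraper (1, 0) [ 0.6554 -0.1613  1.6368] rms 0.43
scraper (0, 1) [ 0.6569 -0.1652  1.6526] rms 0.33
```

```bash
cat > go.py <<'E'
import sys,numpy as np
from rig import manip
from scipy.spatial.transform import Rotation as R
def st():
    s=manip.get_state();print("t",round(s["t"],2),"tcp",s["tcp_pos"].round(4),"q",s["joint_positions"].round(2),"F",s["force"].round(1),"w",round(s["width"],4),"gf",round(s["gripper_force"],1))
    r=R.from_quat(s["tool_rot"]);print("ytool yaw",np.degrees(np.arctan2(*r.as_matrix()[1::-1,1])).round(2),"zaxis",r.as_matrix()[:,2].round(4));return s,r
def go(p,yaw):  # yaw deg of tool y, tool pointing down
    s,r=st();y=np.radians(yaw);Y=np.array([np.cos(y),np.sin(y),0]);Z=np.array([0,0,-1.]);X=np.cross(Y,Z)
    print("lin cm",(r.as_matrix().T@(np.array(p)-s["tcp_pos"])*100).round(2),"rot",np.degrees((r.inv()*R.from_matrix(np.c_[X,Y,Z])).as_rotvec()).round(2))
if __name__=="__main__":
    a=list(map(float,sys.argv[1:]));go(a[:3],a[3]) if a else st()
E
python3 go.py .658 -.193 .25 4.3
```

```text
t 0.15 tcp [0.1798 0.6502 0.2446] q [-1.41  0.48  0.02  1.56 -0.01  1.11 -0.08] F [ 0.8 -0.3 -0.1] w 0.0853 gf 0.0
ytool yaw 74.54 zaxis [-3.0e-04 -1.4e-03 -1.0e+00]
lin cm [-68.56 -68.53  -0.44] rot [-7.000e-02  5.000e-02  7.024e+01]
```

Call:
servo_tool:
  claw: [1,1,1,1,1,1,1,1,1,1,1,1,1,1,1,1,1,1,1,1]
  linear:
    - [-3,-3,-0.4]
    - [-6,-6,-0.4]
    - [-9,-9,-0.4]
    - [-12,-12,-0.4]
    - [-15,-15,-0.4]
    - [-18,-18,-0.4]
    - [-21,-21,-0.4]
    - [-24,-24,-0.4]
    - [-27,-27,-0.4]
    - [-30,-30,-0.4]
    - [-33,-33,-0.4]
    - [-36,-36,-0.4]
    - [-39,-39,-0.4]
    - [-42,-42,-0.4]
    - [-45,-45,-0.4]
    - [-48,-48,-0.4]
    - [-51,-51,-0.4]
    - [-54,-54,-0.4]
    - [-57,-57,-0.4]
    - [-60,-60,-0.4]
  rot:
    - [0,0,4]
    - [0,0,8]
    - [0,0,12]
    - [0,0,16]
    - [0,0,20]
    - [0,0,24]
    - [0,0,28]
    - [0,0,32]
    - [0,0,36]
    - [0,0,40]
    - [0,0,44]
    - [0,0,48]
    - [0,0,52]
    - [0,0,56]
    - [0,0,60]
    - [0,0,62]
    - [0,0,64]
    - [0,0,66]
    - [0,0,68]
    - [0,0,70]

```text
t: 1.82
tcp_pos: [0.5912, -0.076, 0.2492]
tool_rot: [0.679, 0.734, 0.0, -0.0]
force: [0.7, -0.1, -0.0]
width: 0.0854
gripper_force: 0.0
```

```bash
python3 go.py .658 -.193 .25 4.3
```

```text
t 1.82 tcp [ 0.5912 -0.076   0.2492] q [-0.44  0.39  0.6   1.78 -0.25  1.05  0.33] F [ 0.7 -0.1 -0. ] w 0.0854 gf 0.0
ytool yaw 4.47 zaxis [-2.e-04  3.e-04 -1.e+00]
lin cm [-12.19   5.74  -0.09] rot [-0.01 -0.02  0.17]
```

Call:
servo_tool:
  claw: [1,1,1,1,1,1,1]
  linear:
    - [-3,1.4,0]
    - [-6,2.8,0]
    - [-9,4.2,0]
    - [-12.2,5.7,0]
    - [-12.2,5.7,0]
    - [-12.2,5.7,0]
    - [-12.2,5.7,0]
  rot:
    - [0,0,0.2]
    - [0,0,0.2]
    - [0,0,0.2]
    - [0,0,0.2]
    - [0,0,0.2]
    - [0,0,0.2]
    - [0,0,0.2]

```text
t: 2.4
tcp_pos: [0.6569, -0.1909, 0.2486]
tool_rot: [0.68, 0.733, -0.0, -0.001]
force: [-0.1, -0.0, 0.7]
width: 0.0856
gripper_force: 0.0
```

```bash
python3 - <<'E'
from h import *
from rig import manip
c=manip.read_camera("wrist");pickle.dump(c,open("w1.pkl","wb"));cv2.imwrite("pics/w1.png",c["color"])
P={"org":(.6563,-.1626,.09),"blade++":None}
yaw=1.645;cc,ss=np.cos(yaw),np.sin(yaw)
T=lambda x,y,z:(.6563+cc*x-ss*y,-.1626+ss*x+cc*y,z)
for n,p in {"b0+":(0,.035,.093),"b85+":(.085,.035,.093),"b85-":(.085,-.035,.093),"b0-":(0,-.035,.093),"h0+":(0,.011,.11),"h0-":(0,-.011,.11),"he+":(-.105,.011,.11),"he-":(-.105,-.011,.11)}.items():
    print(n,proj(c,[T(*p)])[0].round(1))
E
python3 go.py .658 -.193 .107 4.3
```

```text
b0+ [275.2 193.5]
b85+ [272.2  83.7]
b85- [362.6  83.9]
b0- [358.7 193.7]
h0+ [303.1 196.4]
h0- [330.9 196.4]
he+ [303.9 316.6]
he- [329.1 316.7]
t 2.45 tcp [ 0.6569 -0.19    0.2488] q [-0.21  0.55  0.59  1.56 -0.33  1.14  0.53] F [ 0.  -0.1 -0.2] w 0.0857 gf 0.0
ytool yaw 4.41 zaxis [-9.0e-04  1.2e-03 -1.0e+00]
lin cm [-0.32  0.09 14.18] rot [-0.05 -0.07  0.11]
```

View pics/w1.png

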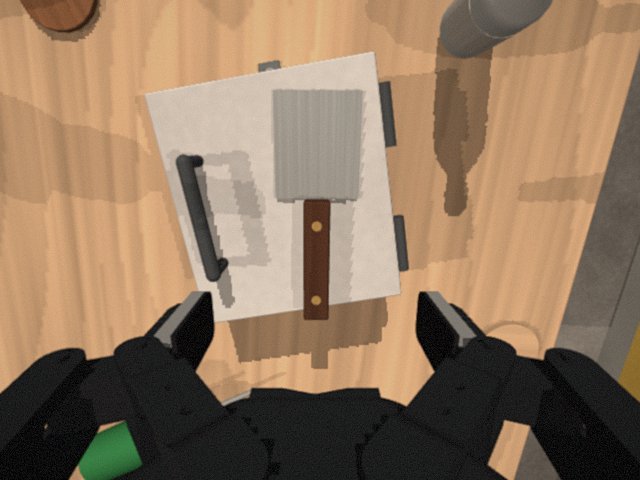

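The wrist picture shows the scraper centred between the fingers. The handle runs (304,201)–(328,319) and the blade spans (273,90)–(362,200), about 4 mm nearer -y than my fit. The bar is well clear at (200,220), so I'm descending.

Call:
servo_tool:
  claw: [1,1,1,1,1,0.8,0.6,0.6,0.6,0.6]
  linear:
    - [-0.4,0,2]
    - [-0.4,0.1,5]
    - [-0.4,0.1,8]
    - [-0.4,0.1,11]
    - [-0.4,0.1,12]
    - [-0.4,0.1,13]
    - [-0.4,0.1,13.6]
    - [-0.4,0.1,14]
    - [-0.4,0.1,14]
    - [-0.4,0.1,14]
  rot:
    - [0,0,0.1]
    - [0,0,0.1]
    - [0,0,0.1]
    - [0,0,0.1]
    - [0,0,0.1]
    - [0,0,0.1]
    - [0,0,0.1]
    - [0,0,0.1]
    - [0,0,0.1]
    - [0,0,0.1]

```text
t: 3.28
tcp_pos: [0.6592, -0.1955, 0.1105]
tool_rot: [0.68, 0.733, 0.0, 0.001]
force: [0.1, 0.3, 0.4]
width: 0.0515
gripper_force: 0.0
```

```bash
python3 go.py .658 -.195 .107 4.3
```

```text
t 3.28 tcp [ 0.6592 -0.1955  0.1105] q [-0.15  0.69  0.52  1.66 -0.41  0.9   0.6 ] F [0.1 0.3 0.4] w 0.0515 gf 0.0
ytool yaw 4.25 zaxis [ 1.8e-03 -4.0e-04 -1.0e+00]
lin cm [ 0.06 -0.11  0.35] rot [ 0.1   0.03 -0.05]
```

Lower 3 mm, close gently, then lift.

Call:
servo_tool:
  claw: [0.6,0.4,0,0,0,0,0,0,0,0]
  linear:
    - [0,-0.1,0.3]
    - [0,-0.1,0.3]
    - [0,-0.1,0.3]
    - [0,-0.1,0.3]
    - [0,-0.1,0.3]
    - [0,-0.1,0.3]
    - [0,-0.1,0.3]
    - [0,-0.1,0.3]
    - [0,-0.1,0.3]
    - [0,-0.1,0.3]
  rot:
    - [0,0,0]
    - [0,0,0]
    - [0,0,0]
    - [0,0,0]
    - [0,0,0]
    - [0,0,0]
    - [0,0,0]
    - [0,0,0]
    - [0,0,0]
    - [0,0,0]
  grip_force: 60

```text
t: 4.12
tcp_pos: [0.6578, -0.1955, 0.1069]
tool_rot: [0.68, 0.733, 0.0, 0.0]
force: [-0.3, 0.7, 4.9]
width: 0.0205
gripper_force: 60.1
```

```bash
python3 go.py .658 -.195 .25 4.3
```

```text
t 4.12 tcp [ 0.6578 -0.1955  0.1069] q [-0.15  0.69  0.52  1.66 -0.42  0.9   0.61] F [-0.3  0.7  4.9] w 0.0205 gf 60.1
ytool yaw 4.24 zaxis [ 8.e-04 -1.e-04 -1.e+00]
lin cm [  0.05   0.03 -14.31] rot [ 0.05  0.01 -0.06]
```

Call:
servo_tool:
  claw: [0,0,0,0,0,0,0,0,0,0,0,0,0,0,0,0,0,0,0,0]
  linear:
    - [0,0,-1]
    - [0,0,-3]
    - [0,0,-6]
    - [0,0,-9]
    - [0,0,-12]
    - [2,-1,-14.3]
    - [4.5,-2.7,-14.3]
    - [7,-4.2,-14.3]
    - [9.8,-6,-14.3]
    - [12.6,-7.7,-14.3]
    - [15.4,-9.4,-14.3]
    - [18.2,-11.1,-14.3]
    - [21,-12.8,-14.3]
    - [23.8,-14.5,-14.3]
    - [26.6,-16.2,-14.3]
    - [29.4,-17.9,-14.3]
    - [32.2,-19.6,-14.3]
    - [34.6,-21,-14.3]
    - [36.6,-22,-14.3]
    - [36.6,-22,-14.3]
  rot:
    - [0,0,0]
    - [0,0,0]
    - [0,0,0]
    - [0,0,0]
    - [0,0,0]
    - [0,0,6]
    - [0,0,12]
    - [0,0,18]
    - [0,0,24]
    - [0,0,30]
    - [0,0,36]
    - [0,0,42]
    - [0,0,48]
    - [0,0,54]
    - [0,0,60]
    - [0,0,66]
    - [0,0,72]
    - [0,0,78]
    - [0,0,82.6]
    - [0,0,82.6]

```text
t: 5.78
tcp_pos: [0.408, 0.157, 0.249]
tool_rot: [0.995, 0.101, -0.001, -0.001]
force: [0.8, 0.7, -2.1]
width: 0.021
gripper_force: 59.2
```

```bash
python3 - <<'E'
from h import *
from rig import manip
c=manip.read_camera("wrist");pickle.dump(c,open("w2.pkl","wb"));cv2.imwrite("pics/w2.png",c["color"])
yaw=.2022;cc,ss=np.cos(yaw),np.sin(yaw)
for x in(-.045,.045):
  for y in(-.055,.055): print(x,y,proj(c,[(.5774+cc*x-ss*y,.1883+ss*x+cc*y,.091)])[0].round(1))
E
python3 go.py .411 .154 .25 -78.4
```

```text
-0.045 -0.055 [389.4  65.2]
-0.045 0.055 [246.6  64.9]
0.045 -0.055 [396.6 -74.4]
0.045 0.055 [240.4 -74.7]
t 5.83 tcp [0.4087 0.1561 0.2491] q [-1.36  0.07  0.92  2.13 -0.07  0.97 -1.77] F [ 0.2 -0.4 -0.8] w 0.0204 gf 59.3
ytool yaw -78.21 zaxis [-0.0019  0.001  -1.    ]
lin cm [ 0.18  0.25 -0.09] rot [-0.08  0.1   0.19]
```

View pics/w2.png

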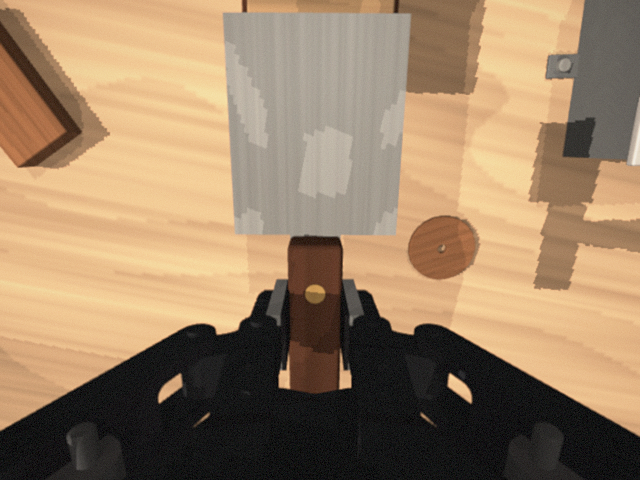

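The wrist picture shows the scraper held straight: blade corners (224,14), (410,13), (397,234), (236,234), handle centred at 315. The holder's edge shows at the top between columns 244 and 397. I'll solve for the scraper's pose in the hand.

```bash
python3 - <<'E'
from h import *
from rig import manip
from scipy.optimize import least_squares
from scipy.spatial.transform import Rotation as R
c=pickle.load(open("w2.pkl","rb"))
P=np.array([(.085,.035,.003),(.085,-.035,.003),(0,-.035,.003),(0,.035,.003)]);U=np.array([(224,14),(410,13),(397,234),(236,234)],float)
ok,rv,tv=cv2.solvePnP(P,U,c["camera_matrix"],c["dist_coeffs"],flags=cv2.SOLVEPNP_IPPE)
T=c["world_to_cam"];Rw=T[:3,:3].T@cv2.Rodrigues(rv)[0];o=T[:3,:3].T@(tv[:,0]-T[:3,3])
print("scraper org",o.round(4),"x",Rw[:,0].round(3),"z",Rw[:,2].round(3))
s=manip.get_state();r=R.from_quat(s["tool_rot"]).as_matrix();print("in tool",(r.T@(o-s["tcp_pos"])).round(4),"xtool",(r.T@Rw[:,0]).round(3))
# with z assumed .232+.003, back-project base corners
for u in U: print(onz(c,u,.235).round(4), (r.T@(onz(c,u,.235)-s["tcp_pos"])).round(4))
g=cv2.cvtColor(c["color"],cv2.COLOR_BGR2GRAY);print(g[4,236:254],g[4,386:404])
print(onz(c,(244,4),.091),onz(c,(397,4),.091))
E
```

```text
scraper org [0.4361 0.1605 0.2323] x [ 0.179 -0.95   0.256] z [ 0.04  -0.253 -0.967]
in tool [0.0277 0.0013 0.0167] xtool [-0.02   0.966 -0.258]
[0.513  0.2119 0.235 ] [ 0.1135 -0.0333  0.0139]
[0.5272 0.1446 0.235 ] [0.1137 0.0354 0.0138]
[0.4447 0.1271 0.235 ] [0.0294 0.0357 0.014 ]
[0.4306 0.1955 0.235 ] [ 0.0295 -0.0341  0.0141]
[204 205 202 206 204 167 108  64  62  66  90 148 173 170 165 166 165 166] [141 136 140 143 145 142 134 114  76  45  34  40  64  91 105 105 102 107]
[0.56265089 0.24130508 0.091     ] [0.58553401 0.13050841 0.091     ]
```

```bash
python3 go.py .4089 .1536 .080 -78.4
```

```text
t 5.83 tcp [0.4087 0.1561 0.2491] q [-1.36  0.07  0.92  2.13 -0.07  0.97 -1.77] F [ 0.2 -0.4 -0.8] w 0.0204 gf 59.3
ytool yaw -78.21 zaxis [-0.0019  0.001  -1.    ]
lin cm [-0.    0.27 16.91] rot [-0.08  0.1   0.19]
```

Call:
servo_tool:
  claw: [0,0,0,0,0,0,0,0,0,0,0,0]
  linear:
    - [0,0.1,1.5]
    - [0,0.2,3.5]
    - [0,0.3,5.5]
    - [0,0.3,7.5]
    - [0,0.3,9.5]
    - [0,0.3,11.5]
    - [0,0.3,13.5]
    - [0,0.3,15]
    - [0,0.3,16]
    - [0,0.3,16.9]
    - [0,0.3,16.9]
    - [0,0.3,16.9]
  rot:
    - [0,0,0.2]
    - [0,0,0.2]
    - [0,0,0.2]
    - [0,0,0.2]
    - [0,0,0.2]
    - [0,0,0.2]
    - [0,0,0.2]
    - [0,0,0.2]
    - [0,0,0.2]
    - [0,0,0.2]
    - [0,0,0.2]
    - [0,0,0.2]

```text
t: 6.83
tcp_pos: [0.4117, 0.1499, 0.0803]
tool_rot: [0.995, 0.099, -0.0, 0.0]
force: [0.6, -0.5, -0.8]
width: 0.0206
gripper_force: 59.2
```

```bash
python3 - <<'E'
from h import *
from rig import manip
a=[]
for n,(x,y,w,h,s) in {"side":(250,165,110,90,5),"wrist":(130,0,380,280,1.0)}.items():
    c=manip.read_camera(n);pickle.dump(c,open(n+"3.pkl","wb"));a.append(cv2.resize(c["color"][y:y+h,x:x+w],(400,int(400*h/w)),interpolation=cv2.INTER_CUBIC))
H=max(i.shape[0] for i in a);cv2.imwrite("pics/p3.png",np.hstack([np.pad(i,((0,H-i.shape[0]),(0,0),(0,0))) for i in a]))
E
python3 go.py .4089 .1536 .080 -78.4
```

```text
t 6.93 tcp [0.4122 0.1504 0.0809] q [-1.06  0.43  0.69  2.27 -0.5   0.59 -1.35] F [-0.3 -0.9 -2.4] w 0.0208 gf 59.2
ytool yaw -78.57 zaxis [ 9.e-04  6.e-04 -1.e+00]
lin cm [-0.26 -0.37  0.09] rot [-0.02 -0.06 -0.17]
```

View pics/p3.png

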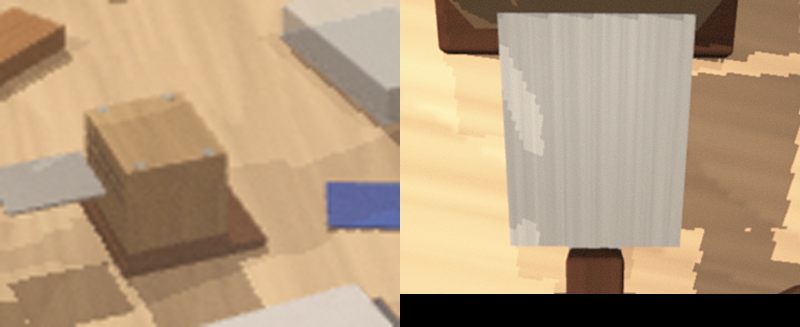

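Both views show the blade level in front of the mouth. The wrist view puts the foot's centre at about column 308 and the blade at 317, so the blade sits about 4 mm too far along tool +y. The pose readout agrees, so I'll correct that and start inserting.

Call:
servo_tool:
  claw: [0,0,0,0,0,0,0,0,0,0]
  linear:
    - [0,-0.2,0.1]
    - [0,-0.4,0.1]
    - [0,-0.4,0.1]
    - [0.5,-0.4,0.1]
    - [1,-0.4,0.1]
    - [1.5,-0.4,0.1]
    - [2,-0.4,0.1]
    - [2.5,-0.4,0.1]
    - [3,-0.4,0.1]
    - [3,-0.4,0.1]
  rot:
    - [0,0,0]
    - [0,0,0]
    - [0,0,0]
    - [0,0,0]
    - [0,0,0]
    - [0,0,0]
    - [0,0,0]
    - [0,0,0]
    - [0,0,0]
    - [0,0,0]

```text
t: 7.77
tcp_pos: [0.4417, 0.1606, 0.0794]
tool_rot: [0.995, 0.1, 0.001, 0.0]
force: [0.7, -0.2, -1.7]
width: 0.0204
gripper_force: 59.2
```

```bash
cat > ax.py <<'E'
from go import *
s,r=st();p=s["tcp_pos"]-np.array([.5335,.1781,.06]);t=np.array([.9797,.2008,0]);
print("origin along",((p@t)+.029).round(4),"lat(tool y)",(p@np.array([.2008,-.9797,0])+.001).round(4),"underside",(p[2]-.0168).round(4))
E
python3 ax.py
```

```text
t 7.77 tcp [0.4417 0.1606 0.0794] q [-1.02  0.48  0.68  2.2  -0.52  0.62 -1.34] F [ 0.7 -0.2 -1.7] w 0.0204 gf 59.2
ytool yaw -78.56 zaxis [ 0.0013  0.     -1.    ]
origin along -0.0645 lat(tool y) -0.0003 underside 0.0026
```

In the slot, with only the hand's own small load on the wrist. Continuing.

Call:
servo_tool:
  claw: [0,0,0,0,0,0,0,0,0,0]
  linear:
    - [0.6,0,0]
    - [1.2,0,0]
    - [1.8,0,0]
    - [2.4,0,0]
    - [3,0,0]
    - [3.6,0,0]
    - [4.2,0,0]
    - [4.8,0,0]
    - [5.4,0,0]
    - [5.4,0,0]
  rot:
    - [0,0,0]
    - [0,0,0]
    - [0,0,0]
    - [0,0,0]
    - [0,0,0]
    - [0,0,0]
    - [0,0,0]
    - [0,0,0]
    - [0,0,0]
    - [0,0,0]

```text
t: 8.6
tcp_pos: [0.4947, 0.1714, 0.0795]
tool_rot: [0.995, 0.1, 0.001, 0.0]
force: [0.8, -0.4, -2.3]
width: 0.0208
gripper_force: 59.2
```

```bash
python3 ax.py
```

```text
t 8.6 tcp [0.4947 0.1714 0.0795] q [-0.96  0.55  0.66  2.08 -0.53  0.68 -1.32] F [ 0.8 -0.4 -2.3] w 0.0208 gf 59.2
ytool yaw -78.55 zaxis [ 1.6e-03  1.0e-04 -1.0e+00]
origin along -0.0103 lat(tool y) -0.0002 underside 0.0027
```

Call:
servo_tool:
  claw: [0,0,0,0,0]
  linear:
    - [0.2,0,0]
    - [0.4,0,0]
    - [0.6,0,0]
    - [0.8,0,0]
    - [0.9,0,0]
  rot:
    - [0,0,0]
    - [0,0,0]
    - [0,0,0]
    - [0,0,0]
    - [0,0,0]

```text
t: 9.02
tcp_pos: [0.5022, 0.1729, 0.0793]
tool_rot: [0.995, 0.1, 0.0, -0.0]
force: [-0.2, 0.1, -1.5]
width: 0.0207
gripper_force: 59.2
```

```bash
python3 ax.py
```

```text
t 9.02 tcp [0.5022 0.1729 0.0793] q [-0.95  0.56  0.66  2.06 -0.53  0.69 -1.32] F [-0.2  0.1 -1.5] w 0.0207 gf 59.2
ytool yaw -78.56 zaxis [ 1.e-04  1.e-04 -1.e+00]
origin along -0.0027 lat(tool y) -0.0002 underside 0.0025
```

Call:
servo_tool:
  claw: [0,0,0,0,0,0]
  linear:
    - [0.1,0,0]
    - [0.2,0,0]
    - [0.3,0,0]
    - [0.4,0,0]
    - [0.5,0,0]
    - [0.5,0,0]
  rot:
    - [0,0,0]
    - [0,0,0]
    - [0,0,0]
    - [0,0,0]
    - [0,0,0]
    - [0,0,0]

```text
t: 9.52
tcp_pos: [0.5064, 0.1738, 0.0791]
tool_rot: [0.995, 0.1, -0.001, -0.0]
force: [-1.8, -0.5, -1.0]
width: 0.0204
gripper_force: 59.5
```

```bash
python3 ax.py
```

```text
t 9.52 tcp [0.5064 0.1738 0.0791] q [-0.95  0.57  0.66  2.05 -0.53  0.7  -1.32] F [-1.8 -0.5 -1. ] w 0.0204 gf 59.5
ytool yaw -78.56 zaxis [-1.2e-03 -1.0e-04 -1.0e+00]
origin along 0.0016 lat(tool y) -0.0002 underside 0.0023
```

Possible first contact (-1.8 N); I'll press a little further to confirm.

Call:
servo_tool:
  claw: [0,0,0,0,0]
  linear:
    - [0.1,0,0]
    - [0.2,0,0]
    - [0.3,0,0]
    - [0.4,0,0]
    - [0.4,0,0]
  rot:
    - [0,0,0]
    - [0,0,0]
    - [0,0,0]
    - [0,0,0]
    - [0,0,0]

```text
t: 9.93
tcp_pos: [0.5065, 0.1737, 0.0782]
tool_rot: [0.995, 0.1, -0.005, 0.0]
force: [-11.5, -2.5, 3.2]
width: 0.0207
gripper_force: 60.1
```

```bash
python3 ax.py
```

```text
t 9.93 tcp [0.5065 0.1737 0.0782] q [-0.95  0.57  0.65  2.05 -0.53  0.71 -1.32] F [-11.5  -2.5   3.2] w 0.0207 gf 60.1
ytool yaw -78.56 zaxis [-0.009  -0.0012 -1.    ]
origin along 0.0017 lat(tool y) -0.0001 underside 0.0014
```

Firm stop at home (11.5 N). I'll ease off the push, let go, and rise.

Call:
servo_tool:
  claw: [0,0,0.3,0.6,0.6,0.6,0.6,0.6,0.6,0.6,0.6,0.6,0.6,0.6]
  linear:
    - [-0.2,0,0.1]
    - [-0.4,0,0.1]
    - [-0.4,0,0.1]
    - [-0.4,0,0.1]
    - [-0.4,0,0.1]
    - [-0.4,0,0.1]
    - [-0.4,0,0.1]
    - [-0.4,0,-1]
    - [-0.4,0,-3]
    - [-0.4,0,-6]
    - [-0.4,0,-9]
    - [-0.4,0,-12]
    - [-0.4,0,-12]
    - [-0.4,0,-12]
  rot:
    - [0,0,0]
    - [0,0,0]
    - [0,0,0]
    - [0,0,0]
    - [0,0,0]
    - [0,0,0]
    - [0,0,0]
    - [0,0,0]
    - [0,0,0]
    - [0,0,0]
    - [0,0,0]
    - [0,0,0]
    - [0,0,0]
    - [0,0,0]

```text
t: 11.1
tcp_pos: [0.508, 0.1742, 0.2015]
tool_rot: [0.995, 0.1, 0.002, -0.001]
force: [-0.2, -0.1, -0.8]
width: 0.0513
gripper_force: 0.0
```

```bash
python3 - <<'E'
from h import *
from rig import manip
a=[]
for n,(x,y,w,h) in {"side":(240,165,120,100),"wrist":(130,0,380,320)}.items():
    c=manip.read_camera(n);pickle.dump(c,open(n+"4.pkl","wb"));a.append(cv2.resize(c["color"][y:y+h,x:x+w],(400,int(400*h/w)),interpolation=cv2.INTER_CUBIC))
H=max(i.shape[0] for i in a);cv2.imwrite("pics/p4.png",np.hstack([np.pad(i,((0,H-i.shape[0]),(0,0),(0,0))) for i in a]))
c0,s0=np.cos(.2467),np.sin(.2467);b=np.array([.6286,-.1669])+np.array([c0,s0])*(.090-.155)
print("bar",b)
E
python3 go.py .5655 -.1827 .25 14.1
```

```text
bar [ 0.56556797 -0.18277334]
t 11.2 tcp [0.5064 0.1739 0.1991] q [-1.09  0.39  0.82  1.98 -0.35  0.92 -1.46] F [-1.2  0.2 -0.2] w 0.0514 gf 0.0
ytool yaw -78.55 zaxis [-6.e-04  3.e-04 -1.e+00]
lin cm [-1.29 36.12 -5.1 ] rot [-4.000e-02  1.000e-02 -9.265e+01]
```

View pics/p4.png

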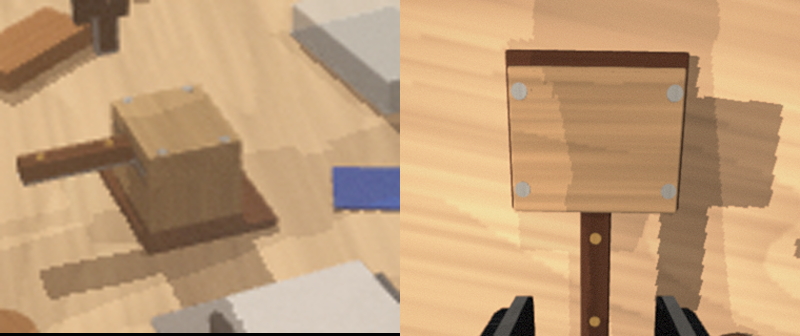

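The pictures show the scraper home: its handle meets the block face, centred at column 595 against 596 for the block, level, and released. Now for the bar: I'll check its fitted position against w1, where its ends are near (186,160) and (214,277), and start moving.

Call:
servo_tool:
  claw: [0.8,0.8,0.8,0.8,0.8,0.8,0.8,0.8,0.8,0.8,0.8,0.8,0.8,0.8,0.8,0.8,0.8,0.8,0.8,0.8]
  linear:
    - [0,0,-2]
    - [0,0,-4]
    - [0,1,-5]
    - [0,3,-5]
    - [-0.1,5.5,-5]
    - [-0.2,8,-5]
    - [-0.3,10.5,-5]
    - [-0.4,13,-5]
    - [-0.5,15.5,-5]
    - [-0.6,18,-5]
    - [-0.7,20.5,-5]
    - [-0.8,23,-5]
    - [-0.9,25.5,-5]
    - [-1,28,-5]
    - [-1.1,30.5,-5]
    - [-1.2,33,-5]
    - [-1.3,35,-5]
    - [-1.3,36.1,-5]
    - [-1.3,36.1,-5]
    - [-1.3,36.1,-5]
  rot:
    - [0,0,0]
    - [0,0,0]
    - [0,0,-6]
    - [0,0,-12]
    - [0,0,-18]
    - [0,0,-24]
    - [0,0,-30]
    - [0,0,-36]
    - [0,0,-42]
    - [0,0,-48]
    - [0,0,-54]
    - [0,0,-60]
    - [0,0,-66]
    - [0,0,-72]
    - [0,0,-78]
    - [0,0,-84]
    - [0,0,-90]
    - [0,0,-92.6]
    - [0,0,-92.6]
    - [0,0,-92.6]

```text
t: 12.87
tcp_pos: [0.5649, -0.1828, 0.248]
tool_rot: [0.617, 0.787, -0.001, -0.001]
force: [0.4, 0.6, -0.1]
width: 0.0682
gripper_force: 0.0
```

```bash
python3 - <<'E'
from h import *
c=pickle.load(open("w1.pkl","rb"))
a,b=onz(c,(186,160),.12),onz(c,(214,277),.12);print(a,b,"mid",(a+b)/2,"len",np.linalg.norm(a-b),"yaw",np.degrees(np.arctan2(*(a-b)[1::-1]))-90)
E
python3 go.py .5655 -.1827 .115 14.1
```

```text
[ 0.55715582 -0.14165389  0.12      ] [ 0.57781127 -0.23300027  0.12      ] mid [ 0.56748354 -0.18732708  0.12      ] len 0.09365259613171867 yaw 12.741570983058708
t 12.87 tcp [ 0.5649 -0.1828  0.248 ] q [-0.24  0.38  0.58  1.78 -0.24  1.05  0.67] F [ 0.4  0.6 -0.1] w 0.0682 gf 0.0
ytool yaw 13.85 zaxis [-2.5e-03  5.0e-04 -1.0e+00]
lin cm [-0.02  0.09 13.3 ] rot [-0.13 -0.06 -0.25]
```

Call:
servo_tool:
  claw: [0.8,0.8,0.8,0.8,0.7,0.7,0.7,0.7,0.7,0.7]
  linear:
    - [-0.1,0.1,2]
    - [-0.2,0.1,5]
    - [-0.2,0.1,8]
    - [-0.2,0.1,10]
    - [-0.2,0.1,11.5]
    - [-0.2,0.1,12.5]
    - [-0.2,0.1,13.2]
    - [-0.2,0.1,13.2]
    - [-0.2,0.1,13.2]
    - [-0.2,0.1,13.2]
  rot:
    - [0,0,-0.2]
    - [0,0,-0.2]
    - [0,0,-0.2]
    - [0,0,-0.2]
    - [0,0,-0.2]
    - [0,0,-0.2]
    - [0,0,-0.2]
    - [0,0,-0.2]
    - [0,0,-0.2]
    - [0,0,-0.2]

```text
t: 13.7
tcp_pos: [0.5679, -0.1843, 0.1183]
tool_rot: [0.614, 0.789, 0.0, 0.001]
force: [0.6, -0.1, 0.9]
width: 0.0596
gripper_force: 0.0
```

```bash
python3 go.py .566 -.185 .115 14.1
```

```text
t 13.7 tcp [ 0.5679 -0.1843  0.1183] q [-0.16  0.54  0.5   1.88 -0.35  0.8   0.77] F [ 0.6 -0.1  0.9] w 0.0596 gf 0.0
ytool yaw 14.24 zaxis [ 1.6e-03 -2.0e-04 -1.0e+00]
lin cm [-0.02 -0.2   0.33] rot [0.09 0.03 0.13]
```

Call:
servo_tool:
  claw: [0.6,0.4,0.2,0,0,0,0,0,0,0,0,0]
  linear:
    - [0,-0.1,0.3]
    - [0,-0.1,0.3]
    - [0,-0.1,0.3]
    - [0,-0.1,0.3]
    - [0,-0.1,0.3]
    - [0,-0.1,0.3]
    - [0,-0.1,0.3]
    - [0,-0.1,0.3]
    - [0,-0.1,0.3]
    - [0,-0.1,0.3]
    - [0,-0.1,0.3]
    - [0,-0.1,0.3]
  rot:
    - [0,0,0]
    - [0,0,0]
    - [0,0,0]
    - [0,0,0]
    - [0,0,0]
    - [0,0,0]
    - [0,0,0]
    - [0,0,0]
    - [0,0,0]
    - [0,0,0]
    - [0,0,0]
    - [0,0,0]
  grip_force: 80

```text
t: 14.7
tcp_pos: [0.5661, -0.1846, 0.1147]
tool_rot: [0.614, 0.789, 0.0, -0.0]
force: [-2.9, 0.3, 5.0]
width: 0.0093
gripper_force: 78.0
```

```bash
python3 go.py .566 -.185 .115 14.1
```

```text
t 14.7 tcp [ 0.5661 -0.1846  0.1147] q [-0.16  0.55  0.5   1.89 -0.36  0.8   0.78] F [-2.9  0.3  5. ] w 0.0093 gf 78.0
ytool yaw 14.22 zaxis [-0.e+00  3.e-04 -1.e+00]
lin cm [-0.03 -0.02 -0.03] rot [ 0.   -0.02  0.12]
```

Bar gripped. I'll lift slowly along the hinge arc, checking partway.

Call:
servo_tool:
  claw: [0,0,0,0,0,0,0,0,0,0,0,0]
  linear:
    - [0,0,-0.1]
    - [0,0.05,-0.2]
    - [0,0.08,-0.3]
    - [0,0.1,-0.4]
    - [0,0.13,-0.5]
    - [0,0.16,-0.6]
    - [0,0.19,-0.7]
    - [0,0.22,-0.8]
    - [0,0.25,-0.9]
    - [0,0.28,-1]
    - [0,0.28,-1]
    - [0,0.28,-1]
  rot:
    - [0.3,0,0]
    - [0.7,0,0]
    - [1.1,0,0]
    - [1.5,0,0]
    - [1.9,0,0]
    - [2.2,0,0]
    - [2.6,0,0]
    - [3,0,0]
    - [3.3,0,0]
    - [3.7,0,0]
    - [3.7,0,0]
    - [3.7,0,0]
  grip_force: 100

```text
t: 15.7
tcp_pos: [0.5686, -0.184, 0.1251]
tool_rot: [0.614, 0.789, -0.026, -0.02]
force: [-3.6, -0.9, -1.1]
width: 0.0089
gripper_force: 99.4
```

```bash
python3 go.py .566 -.185 .115 14.1
```

```text
t 15.7 tcp [ 0.5686 -0.184   0.1251] q [-0.19  0.57  0.53  1.83 -0.31  0.89  0.73] F [-3.6 -0.9 -1.1] w 0.0089 gf 99.4
ytool yaw 14.22 zaxis [-0.0632 -0.0156 -0.9979]
lin cm [-0.03 -0.21  1.03] rot [-3.73 -0.02  0.12]
```

Call:
servo_tool:
  claw: [0,0,0,0,0,0,0,0,0,0,0,0,0,0,0,0]
  linear:
    - [0,0.03,-0.1]
    - [0,0.06,-0.2]
    - [0,0.09,-0.3]
    - [0,0.12,-0.4]
    - [0,0.15,-0.5]
    - [0,0.18,-0.6]
    - [0,0.22,-0.7]
    - [0,0.25,-0.8]
    - [0,0.28,-0.9]
    - [0,0.31,-1]
    - [0,0.34,-1.1]
    - [0,0.37,-1.2]
    - [0,0.4,-1.3]
    - [0,0.45,-1.45]
    - [0,0.45,-1.45]
    - [0,0.45,-1.45]
  rot:
    - [0.4,0,0]
    - [0.8,0,0]
    - [1.2,0,0]
    - [1.6,0,0]
    - [2,0,0]
    - [2.4,0,0]
    - [2.8,0,0]
    - [3.2,0,0]
    - [3.6,0,0]
    - [4,0,0]
    - [4.3,0,0]
    - [4.7,0,0]
    - [5.1,0,0]
    - [5.5,0,0]
    - [5.5,0,0]
    - [5.5,0,0]

```text
t: 17.03
tcp_pos: [0.573, -0.1829, 0.139]
tool_rot: [0.612, 0.786, -0.064, -0.05]
force: [-6.5, -2.6, 0.6]
width: 0.009
gripper_force: 99.4
```

```bash
python3 - <<'E'
from h import *
from rig import manip
a=[]
for n,(x,y,w,h) in {"side":(240,170,180,180),"scene":(200,170,240,140)}.items():
    c=manip.read_camera(n);a.append(cv2.resize(c["color"][y:y+h,x:x+w],(400,int(400*h/w)),interpolation=cv2.INTER_CUBIC))
H=max(i.shape[0] for i in a);cv2.imwrite("pics/p5.png",np.hstack([np.pad(i,((0,H-i.shape[0]),(0,0),(0,0))) for i in a]))
E
python3 go.py
```

```text
t 17.13 tcp [ 0.573  -0.1829  0.1389] q [-0.22  0.6   0.56  1.75 -0.26  1.02  0.68] F [-6.4 -1.9 -0.2] w 0.0086 gf 99.4
ytool yaw 14.21 zaxis [-0.1577 -0.0393 -0.9867]
```

View pics/p5.png

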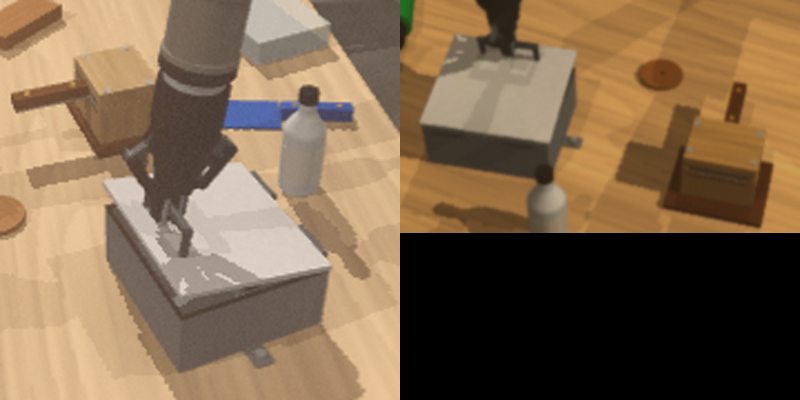

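The picture shows the front of the lid raised with a dark gap below it at (180,290), the bar held in the fingers, and the scraper still home. I'll let it settle, then hand in.

Call:
servo_tool:
  claw: [0,0,0,0,0,0]
  linear:
    - [0,0,0]
    - [0,0,0]
    - [0,0,0]
    - [0,0,0]
    - [0,0,0]
    - [0,0,0]
  rot:
    - [0,0,0]
    - [0,0,0]
    - [0,0,0]
    - [0,0,0]
    - [0,0,0]
    - [0,0,0]

```text
t: 17.63
tcp_pos: [0.573, -0.183, 0.1389]
tool_rot: [0.612, 0.786, -0.064, -0.05]
force: [-7.2, -3.0, 0.2]
width: 0.0089
gripper_force: 99.4
```

```bash
python3 go.py; python3 -c "
from rig import manip
print(manip.job_done())"
```

```text
t 17.63 tcp [ 0.573  -0.183   0.1389] q [-0.22  0.6   0.56  1.75 -0.26  1.02  0.68] F [-7.2 -3.   0.2] w 0.0089 gf 99.4
ytool yaw 14.21 zaxis [-0.1576 -0.0393 -0.9867]
the job is handed in; nothing more can be done
None
```

The scraper is home in the holder's slot and released, and the lid is broken free and held ajar by its bar at about 0.16 rad (front edge roughly 30 mm up, going by the tool's tilt); I handed the job in at 17.6 s, and no verdict came back.

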